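# Sort the tagged portion tubs onto the weighing nests and hold the logging lever

## Task

Sort the inspected portion tubs: put the green-tagged (passed) tub into the green-framed weighing nest and the red-tagged (rejected) tub into the red-framed one, each upright and seated flat on the nest's floor, and let go of them, without disturbing the jar, bowl, spatula and can. Then, with the fingers, press the yellow pad of the spring-loaded logging lever down until the lever is level (its pointer in the green band of the gauge post), never down to its bottom stop, and keep it held there: the program finishes while still holding the lever.

Things in the scene. Friction and masses are not known exactly. Their poses are not given: they have to be found in the camera images.
- tub_green: white plastic portion tub with a grey lid, a closed box 80 (its x) x 50 (its y) x 60 mm high with flat sides, 0.17 to 0.35 kg, standing on the table; a green tag is on the lid and on both short ends. Origin: centre of its underside, z up. It may be held across the 50 mm width; either way round is the same
- tub_red: white plastic portion tub with a grey lid, a closed box 80 (its x) x 50 (its y) x 60 mm high with flat sides, 0.17 to 0.35 kg, standing on the table; a red tag is on the lid and on both short ends. Origin: centre of its underside, z up. It may be held across the 50 mm width; either way round is the same
- pass_nest: low fixed weighing pad with a green rectangular frame: steel floor 10 mm above the table, frame walls 6 mm thick, their top 22 mm above the table; opening 92 (its x) x 62 (its y) mm, 6 mm more than a tub on each side; either way round. A white display block (32 mm long, 20 mm high) adjoins its +x end. Origin: on the table under the centre of the opening, z up
- reject_nest: low fixed weighing pad with a red rectangular frame: steel floor 10 mm above the table, frame walls 6 mm thick, their top 22 mm above the table; opening 92 (its x) x 62 (its y) mm, 6 mm more than a tub on each side; either way round. A white display block (32 mm long, 20 mm high) adjoins its +x end. Origin: on the table under the centre of the opening, z up
- console: grey fixed base plate (260 x 100 x 12 mm, x -65 to 195) with two white cheeks (x 140, 122 mm high) holding the lever, whose nose points to -x. A 12 mm square gauge post at x -25, y 40 is 140 mm high: white on top, green 90 to 110 mm above the table, red below. Origin: on the table under the middle of the yellow pad when the lever is level; z up
- run_lever (a joint): spring-loaded lever, hinged at the console's x 140 mm, 100 mm above the table. Rad: 0 = at rest, nose tilted up 0.2; 0.2 = level, middle of the green band (0.14 to 0.26); 0.4 = bottom stop. Pressing down raises the value; springs back to 0 when let go; takes about 4 N at the pad to start, 7 N to hold level
- lever_pad (a point): centre of the top face of the lever's yellow pad (50 x 46 mm), 140 mm from the hinge; about 140 mm above the table at rest, 112 mm above the table when the lever is level
- spice_jar: jar with a red lid, 50 mm across, 90 mm high; a bystander, leave it alone. Origin: its underside
- steel_bowl: steel bowl, 110 mm across, 50 mm high; a bystander, leave it alone. Origin: its underside
- spatula: spatula, 240 mm long, lying flat; a bystander, leave it alone. Origin: its underside
- salt_can: plain grey metal can, 52 mm across, 100 mm high; a bystander, leave it alone. Origin: its underside

How it is judged:
By the outcome, as a careful person would: the job done as asked, in the order asked, and still so for the second after the job is handed in, while the arm keeps its last pose, push and grip.
It also fails if it takes over 64 s, if anything falls off the work surface, if the arm or the gripper's body presses on something with over 40 N, if the wrist force passes 120 N, or if a joint passes its speed limit or range.

## Robot

A 6-joint arm with a two-finger parallel gripper is mounted at the origin on the work surface. World frame = base frame: x ahead of the robot, y to its left, z up, the work surface at z = 0. Lengths are in m, angles in rad, forces in N, time in s.
With the tool pointing down it reaches from about 0.425 to 1.125 m from the base axis. Payload 14.9 kg.
Tool frame: the origin (TCP) lies at the very end of the fingers, on their centre line; the grasp point (between the pads) lies 19 mm behind it; z points along the fingers, y is the line along which they close (so a half turn about z gives the same grasp; the last joint's range is limited). The gripper opens to 91 mm and grips with 3 to 60 N. Pads are 32 mm wide; open, the fingers measure 118 mm over their backs; the gripper's body (76 mm by 178 mm) begins 60 mm behind the grasp point.
Start: joints at [-1.297, 0.379, 1.734, -0, 1.028, -0.033], TCP at [0.211, -0.667, 0.214] pointing down, gripper open.
Joint ranges: [-2.77, 2.77], [-0.74, 2.19], [0, 2.66], [-1.06, 4.2], [0.31, 2.87], [-3.08, 3.08]. Speed limits (rad/s): [1.89, 1.89, 2.39, 3.14, 3.14, 3.14].

## Interface

Orientations are given as a unit quaternion [w, x, y, z].
In Python, from station import monitor, optics, ticket gives the robot as it stands.
- The arm moves only by the tool play_rows, never from a script. Its argument "steps" is a list of rows, each a list of 6 numbers: the shift along the world's x, y, z normalised to -1 to 1, where 1 is 5 cm, then the turn, a rotation vector about the world's x, y, z normalised to -1 to 1, where 1 is 5 degrees. A call has 1 to 8 rows; each row shifts and turns the commanded pose from where the row before left it; what a row does not reach is not made up. A row lasts 1/10 s, in which the tool goes at most 50 mm and 8.59 degrees, less where a joint would pass 70% of its speed; a pose out of reach is approached as far as the arm can. A call with a number of a shift or a turn outside -1 to 1 is refused whole. A call with a gripper value outside its range is refused whole. "fingers" is the finger opening in mm, from 0 to 91.2, set as the call begins (left out, the last holds). The fingers move at their own pace and stop on an object; "squeeze" is the grip in N (left out, the last holds). Time passes only in rows, so rows that do not move let the fingers close. It gives the time, the measured TCP pose, the force, the opening and the grip force at its end, in the units of the state.
- monitor.get_state(): the state, without advancing time (a new reading comes with each control period).
- optics.read_camera(name): name is "scene" or "side" or "wrist"; returns (picture, depth): 420x560x3 uint8, red, green, blue; 420x560 float32, m along the optical axis (not along the pixel's ray), 0 where there is no reading.
- optics.camera_model(name): a dict with "fovy" (degrees; the focal length in pixels is half the picture's height over the tangent of half this angle, whatever the lens; pixels are square), "cx", "cy" (the principal point, pixels), "R" (3x3) and "t" (3): a world point X has camera coordinates R X + t; the wrist camera has in their place "hand_eye" (4x4, takes a point from camera to tool coordinates, whose origin is the TCP and whose axes are the flange's). Camera axes: x right, y down, z forward; pixel columns grow to the right and rows downward; lengths in m; the calibration is good to about 2 mm. A picture is of the moment at which its call begins: read the wrist's pose just before it. camera_model takes no time and is no camera call.
- ticket.job_done(): hands the job in; it is judged then, once.
The state is a dict: "time_s": time; "q": joint angles; "joint_vel": joint speeds; "joint_efforts": joint torques, N m; "tcp_pos": TCP position; "ee_rot": TCP orientation; "contact_force": force on the tool from outside, world axes, zero at the start; "moment": the same for the moment, N m; "finger_gap": finger opening in m; "finger_force": force on a finger pad.
Only numpy, scipy, OpenCV 4.12 (cv2) and the standard library are available. Lean on these libraries where they do the work, as an engineer would, in place of code of your own. Each camera call takes 0.05 s, during which the arm holds its last target. There are 200 camera calls.

## Working session

There is one attempt and no reset: what is moved stays moved. The work goes in short steps, Python scripts to look and compute and a tool call to move; the robot and the scene stay as the last step left them, time stands still between calls to the robot, and variables do not carry over. Pictures are saved under pics/ and viewed, at most 10 in all, crops included, and the job is handed in when it is done.

Besides the shell and the picture viewer there is one more tool, called after "Emit:" by a JSON object that holds its "method" and its "body", one argument or row to a line. play_rows: Moves the arm, as the interface text tells. Its arguments: {"type":"object","properties":{"steps":{"type":"array"},"fingers":{"type":"number"},"squeeze":{"type":"number"}},"required":["steps"]}

```bash
mkdir -p pics; ls; cat > h.py <<'E'
import numpy as np, cv2
from station import monitor, optics, ticket
def grab(n):
    s=monitor.get_state(); p,d=optics.read_camera(n); m=optics.camera_model(n)
    f=210/np.tan(np.radians(m['fovy'])/2)
    v,u=np.mgrid[0:420,0:560]
    P=np.stack([(u-m['cx'])/f*d,(v-m['cy'])/f*d,d],-1)
    if 'R' in m: W=(P-np.array(m['t']))@np.array(m['R'])
    else:
        from scipy.spatial.transform import Rotation as Ro
        H=np.array(m['hand_eye']); q=s['ee_rot']
        R=Ro.from_quat([q[1],q[2],q[3],q[0]]).as_matrix()
        W=(P@H[:3,:3].T+H[:3,3])@R.T+np.array(s['tcp_pos'])
    W[d==0]=np.nan
    return p,d,W
def save(n,p): cv2.imwrite('pics/'+n,p[:,:,::-1])
E
python3 - <<'E'
from h import *
for n in ('scene','side'):
    p,d,W=grab(n); save(n+'1.png',p); np.savez(n+'1.npz',p=p,d=d,W=W)
    m=optics.camera_model(n);print(n,m.keys(),m['fovy'],m['cx'],m['cy'],-np.array(m['R']).T@np.array(m['t']),(d==0).mean())
print(optics.camera_model('wrist'))
print(monitor.get_state())
E
```

```text
pics
scene dict_keys(['fovy', 'cx', 'cy', 'R', 't']) 50.50385560318973 275.13056401192983 200.99956221984945 [ 1.32561668 -0.56092215  0.81776467] 0.003979591836734694
side dict_keys(['fovy', 'cx', 'cy', 'R', 't']) 47.97766066522824 282.70189166475274 205.9834204041234 [ 1.04772331 -0.9819715   1.26772719] 0.003954081632653061
{'fovy': 64.44489192106859, 'cx': 276.01249625417034, 'cy': 208.88364663123141, 'hand_eye': array([[-2.93890608e-04, -9.60688342e-01, -2.77628931e-01,
         7.77131986e-02],
       [ 9.99999889e-01, -1.80326772e-04, -4.34582765e-04,
         4.31087289e-04],
       [ 3.67434667e-04, -2.77629028e-01,  9.60688289e-01,
        -1.71627271e-01],
       [ 0.00000000e+00,  0.00000000e+00,  0.00000000e+00,
         1.00000000e+00]])}
{'time_s': 0.1, 'q': array([-1.29729630e+00,  3.79374433e-01,  1.73472700e+00,  2.77493491e-05,
        1.02852485e+00, -3.33211321e-02]), 'joint_vel': array([ 0.00101316, -0.00030888, -0.00192716,  0.00068721,  0.00033975,
        0.000247  ]), 'joint_efforts': array([-1.32507193e-04, -7.65038610e+01, -4.35294020e+01,  6.53038896e-02,
        3.98925156e-02,  1.12694613e-05]), 'tcp_pos': array([ 0.21130802, -0.66695893,  0.21333876]), 'ee_rot': array([-5.14513922e-04,  9.88256621e-01,  1.52802435e-01, -5.01197611e-05]), 'contact_force': array([ 0.30951798, -0.21039458,  0.40892275]), 'moment': array([ 0.01795796, -0.04802569, -0.03580156]), 'finger_force': 0.0, 'finger_gap': 0.09117530202533282}
```

View pics/scene1.png

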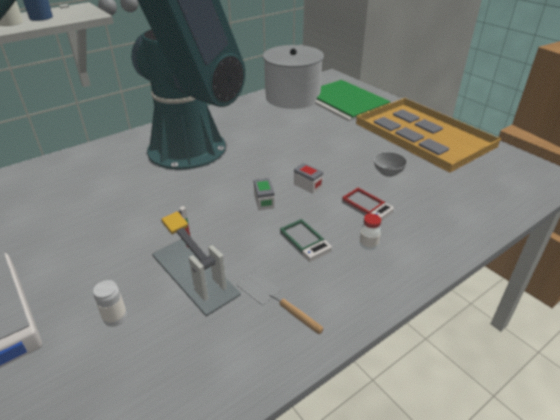

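View pics/side1.png

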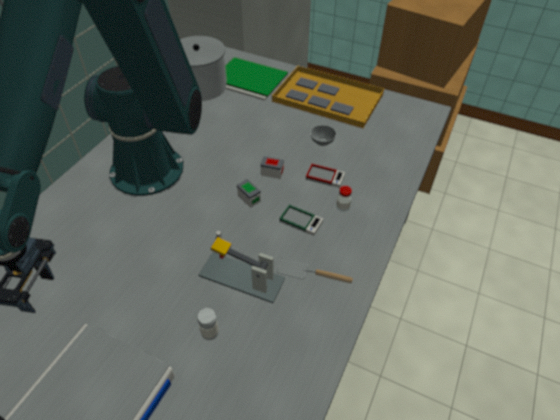

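Scene: the tubs are at about (264,193) green and (309,177) red, with the nests at (305,238) and (368,203). The pad is at (176,222). The jar is beside the red nest at (372,230), and the spatula runs from about (250,290) to (320,328). Side: tubs (249,190) and (272,165), nests (300,218) and (325,175), pad (221,245).

```bash
cat > m.py <<'E'
from h import *
def rect(pts,n):
    pts=pts[np.isfinite(pts).all(1)]
    if len(pts)<8: print(n,len(pts));return
    r=cv2.minAreaRect((pts[:,:2]*1000).astype(np.float32)); print(n,len(pts),'c',np.round(r[0],1),'sz',np.round(r[1],1),'ang',round(r[2],1),'mean',np.round(pts.mean(0)*1000,1),'zr',np.round(np.percentile(pts[:,2],[5,95])*1000))
B={'scene':dict(tg=(245,170,285,215),tr=(287,158,330,196),ng=(275,215,335,262),nr=(338,182,398,220),lev=(150,200,240,310)),
'side':dict(tg=(230,172,268,208),tr=(255,150,290,180),ng=(275,200,326,238),nr=(302,160,348,188),lev=(195,228,290,302))}
for n in B:
    z=np.load(n+'1.npz'); W=z['W'];p=z['p'].astype(int)
    hsv=cv2.cvtColor(z['p'],cv2.COLOR_RGB2HSV).astype(int)
    for k,(a,b,c,d) in B[n].items():
        w=W[b:d,a:c].reshape(-1,3);h=hsv[b:d,a:c].reshape(-1,3)
        H,S=h[:,0],h[:,1]; g=(H>45)&(H<85)&(S>90); r=((H<8)|(H>172))&(S>90)
        if k[0]=='t':
            rect(w[(w[:,2]>.052)&(w[:,2]<.07)],n+' '+k+' top'); rect(w[(w[:,2]>.015)&(w[:,2]<.07)],n+' '+k+' all')
            rect(w[(g if k=='tg' else r)&(w[:,2]>.055)],n+' '+k+' tag')
        elif k[0]=='n':
            rect(w[(g if k=='ng' else r)&(w[:,2]<.04)],n+' '+k+' frame'); rect(w[(w[:,2]>.012)&(w[:,2]<.03)],n+' '+k+' high')
        else:
            y=(H>18)&(H<32)&(S>150); rect(w[y&(w[:,2]>.1)],n+' pad'); rect(w[(w[:,2]>.006)&(w[:,2]<.02)],n+' plate'); rect(w[(w[:,2]>.115)&(w[:,2]<.13)&~y],n+' cheeks')
E
python3 m.py
```

```text
scene tg top 296 c [430.5  41.1] sz [49.9 85.3] ang 65.2 mean [434.3  38.6  59.7] zr [56. 63.]
scene tg all 505 c [430.8  40.8] sz [50.1 86.1] ang 65.2 mean [443.9  32.6  49.1] zr [20. 62.]
scene tg tag 84 c [432.1  38.8] sz [29.8 44.9] ang 65.7 mean [430.8  39.7  61. ] zr [58. 63.]
scene tr top 279 c [445.  200.9] sz [82.8 53.2] ang 11.0 mean [448.6 198.   59.3] zr [54. 63.]
scene tr all 563 c [445.8 199.9] sz [85.5 55.2] ang 13.1 mean [454.4 192.5  46.6] zr [19. 62.]
scene tr tag 87 c [445.4 197.1] sz [46.7 36.4] ang 17.5 mean [445.5 198.4  60.5] zr [58. 63.]
scene ng frame 0
scene ng high 702 c [646.7  24.5] sz [ 77.3 141.1] ang 87.5 mean [658.4  22.5  19. ] zr [13. 23.]
scene nr frame 226 c [622.8 266.4] sz [104.4  76. ] ang 5.3 mean [618.4 261.6  17.9] zr [11. 23.]
scene nr high 513 c [637.4 271.1] sz [138.1  82.2] ang 6.5 mean [643.7 270.9  19. ] zr [13. 24.]
scene pad 274 c [ 516.4 -277.1] sz [47.4 43.3] ang 1.7 mean [ 517.6 -278.1  138.4] zr [132. 143.]
scene plate 2202 c [ 574.  -273.4] sz [262.4  99.2] ang 3.7 mean [ 584.2 -281.5   12. ] zr [ 9. 15.]
scene cheeks 457 c [ 57
[... 630 characters left out ...]
] zr [58. 67.]
side ng frame 88 c [629.4  25. ] sz [78.4 98.8] ang 88.2 mean [624.5  17.7  18.9] zr [12. 25.]
side ng high 511 c [644.8  24.3] sz [ 83.4 139.8] ang 89.5 mean [651.4  23.9  19.4] zr [13. 26.]
side nr frame 176 c [621.3 267.4] sz [102.5  80.9] ang 3.5 mean [619.8 264.6  18.9] zr [10. 27.]
side nr high 422 c [636.  271.8] sz [136.7  84.5] ang 6.4 mean [640.7 269.8  19.1] zr [12. 27.]
side pad 221 c [ 513.7 -276.8] sz [48.1 46.2] ang 4.3 mean [ 514.8 -279.   139.2] zr [132. 146.]
side plate 1950 c [ 546.7 -225.5] sz [315.1 291.7] ang 26.1 mean [ 566.2 -271.1   12.2] zr [ 7. 17.]
side cheeks 287 c [ 573.4 -267.2] sz [ 69.1 195.7] ang 89.4 mean [ 605.2 -270.6  121.4] zr [116. 128.]
```

Emit:
{"method": "play_rows", "body": {
  "steps": [
    [0.5,0.9,0.3,0,0,-0.53],
    [0.5,1,0.3,0,0,-0.53],
    [0.5,1,0.3,0,0,-0.53],
    [0.5,1,0.3,0,0,-0.53],
    [0.5,1,0.3,0,0,-0.53],
    [0.5,1,0.3,0,0,-0.53],
    [0.5,1,0.3,0,0,-0.53],
    [0.5,1,0.3,0,0,-0.53]
  ],
  "fingers": 91
}}

```text
time_s: 0.9
tcp_pos: [0.3862, -0.3211, 0.319]
ee_rot: [-0.0, 0.999, -0.033, 0.0]
contact_force: [1.4, -0.6, 0.9]
finger_gap: 0.0908
finger_force: 0.0
```

Emit:
{"method": "play_rows", "body": {
  "steps": [
    [0.1,1,0,0,0,-0.53],
    [0.1,1,0,0,0,-0.53],
    [0.1,1,0,0,0,-0.53],
    [0.1,1,0,0,0,-0.53],
    [0.1,1,0,0,0,-0.53],
    [0.1,1,0,0,0,-0.53],
    [0.1,1,0,0,0,-0.53],
    [0.1,0.5,0,0,0,-0.53]
  ]
}}

```text
time_s: 1.7
tcp_pos: [0.4252, 0.0533, 0.3186]
ee_rot: [-0.0, 0.977, -0.215, 0.0]
contact_force: [-0.2, -1.2, 0.9]
finger_gap: 0.0914
finger_force: 0.0
```

Emit:
{"method": "play_rows", "body": {
  "steps": [
    [0,0,0,0,0,0],
    [0,0,0,0,0,0],
    [0,0,0,0,0,0]
  ]
}}

```text
time_s: 2.0
tcp_pos: [0.4255, 0.0495, 0.3185]
ee_rot: [0.0, 0.977, -0.215, -0.0]
contact_force: [-0.6, 0.2, -0.2]
finger_gap: 0.0907
finger_force: 0.0
```

```bash
python3 - <<'E'
from h import *
p,d,W=grab('wrist'); save('w1.png',p); np.savez('wrist1.npz',p=p,d=d,W=W)
E
```

```text
(no output)
```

View pics/w1.png

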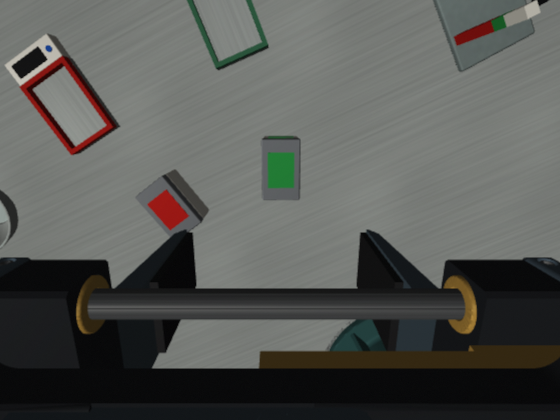

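The wrist view shows the green tub at (281,168), the red tub at (170,205), the full red nest at (70,105) and part of the green nest at (228,30).

```bash
cat > mw.py <<'E'
from h import *
import sys
exec(open('m.py').read().split("B={")[0].split("import *",1)[1])
def meas(f,B):
    z=np.load(f); W=z['W']; hsv=cv2.cvtColor(z['p'],cv2.COLOR_RGB2HSV).astype(int)
    for k,(a,b,c,d) in B.items():
        w=W[b:d,a:c].reshape(-1,3);h=hsv[b:d,a:c].reshape(-1,3)
        H,S=h[:,0],h[:,1]; g=(H>45)&(H<85)&(S>90); r=((H<8)|(H>172))&(S>90); cm=g if k[1]=='g' else r
        if k[0]=='t': rect(w[(w[:,2]>.054)&(w[:,2]<.068)],k+' top'); rect(w[cm&(w[:,2]>.055)],k+' tag')
        else: rect(w[cm&(w[:,2]<.04)&(w[:,2]>.017)],k+' frame'); rect(w[(w[:,2]>.015)&(w[:,2]<.03)],k+' high')
E
python3 - <<'E'
from mw import *
meas('wrist1.npz',dict(tg=(250,125,310,210),tr=(125,160,212,240),nr=(0,25,125,160)))
# bystander positions
z=np.load('side1.npz');W=z['W'];
for n,(a,b,c,d),lo in (('jar',(330,180,358,212),.08),('can',(190,302,222,340),.09),('bowl',(305,120,342,148),.04)):
    w=W[b:d,a:c].reshape(-1,3); rect(w[w[:,2]>lo],n)
E
```

```text
tg top 2369 c [428.8  39.7] sz [50.1 80.2] ang 65.4 mean [430.3  39.2  61. ] zr [59. 63.]
tg tag 941 c [436.8  36.8] sz [32.9 63.2] ang 65.3 mean [429.8  40.2  61.6] zr [60. 63.]
tr top 2090 c [443.7 198.4] sz [80.  50.7] ang 11.9 mean [446.7 197.1  60.9] zr [59. 63.]
tr tag 876 c [443.4 200.4] sz [46.9 36.4] ang 11.9 mean [443.7 200.1  61.6] zr [60. 63.]
nr frame 1604 c [620.9 266.8] sz [105.   75.7] ang 5.9 mean [624.1 266.2  21.9] zr [18. 24.]
nr high 3214 c [636.5 268.3] sz [136.3  76. ] ang 5.9 mean [653.4 268.8  21.1] zr [17. 24.]
jar 121 c [751.8 155.6] sz [45.3 44.6] ang 64.8 mean [753.7 154.5  89.6] zr [82. 95.]
can 250 c [ 584.4 -480.4] sz [49.3 47.1] ang 17.9 mean [ 584.6 -481.2   99.5] zr [ 92. 105.]
bowl 158 c [545.2 460.4] sz [106.3 111.3] ang 43.6 mean [540.8 467.9  47.7] zr [41. 54.]
```

Emit:
{"method": "play_rows", "body": {
  "steps": [
    [0.07,-0.19,-0.7,0,0,0],
    [0,0,-1,0,0,0],
    [0,0,-1,0,0,0],
    [0,0,-1,0,0,0],
    [0,0,-1,0,0,0],
    [0,0,-0.6,0,0,0],
    [0,0,-0.4,0,0,0],
    [0,0,-0.17,0,0,0]
  ]
}}

```text
time_s: 2.85
tcp_pos: [0.4281, 0.0398, 0.0234]
ee_rot: [0.0, 0.976, -0.216, -0.001]
contact_force: [0.0, -0.1, 1.0]
finger_gap: 0.0908
finger_force: 0.0
```

Emit:
{"method": "play_rows", "body": {
  "steps": [
    [0,0,0,0,0,0],
    [0,0,0,0,0,0]
  ]
}}

```text
time_s: 3.05
tcp_pos: [0.4299, 0.0404, 0.026]
ee_rot: [-0.0, 0.977, -0.215, 0.001]
contact_force: [1.0, 0.4, -0.3]
finger_gap: 0.0909
finger_force: 0.0
```

Emit:
{"method": "play_rows", "body": {
  "steps": [
    [0,0,0,0,0,0],
    [0,0,0,0,0,0],
    [0,0,0,0,0,0],
    [0,0,0,0,0,0],
    [0,0,0,0,0,0],
    [0,0,0,0,0,0]
  ],
  "fingers": 40,
  "squeeze": 25
}}

```text
time_s: 3.65
tcp_pos: [0.4293, 0.0408, 0.0252]
ee_rot: [-0.0, 0.977, -0.215, 0.0]
contact_force: [-0.2, 0.1, 3.3]
finger_gap: 0.0497
finger_force: 25.0
```

Emit:
{"method": "play_rows", "body": {
  "steps": [
    [0,0,0.4,0,0,0],
    [0,0,0.8,0,0,0],
    [0.2,0,1,0,0,0.7],
    [0.6,0,1,0,0,0.9],
    [0.6,-0.1,0.8,0,0,0.9],
    [0.4,-0.1,0.2,0,0,0.9],
    [0.2,-0.1,0,0,0,0.9],
    [0,0,0,0,0,0.2]
  ]
}}

```text
time_s: 4.45
tcp_pos: [0.5253, 0.0254, 0.2268]
ee_rot: [0.0, 1.0, -0.02, 0.0]
contact_force: [0.4, 0.0, -3.3]
finger_gap: 0.0497
finger_force: 25.0
```

Emit:
{"method": "play_rows", "body": {
  "steps": [
    [0,0,0,0,0,0],
    [0,0,0,0,0,0],
    [0,0,0,0,0,0]
  ]
}}

```text
time_s: 4.75
tcp_pos: [0.5238, 0.026, 0.2264]
ee_rot: [-0.0, 1.0, -0.021, -0.0]
contact_force: [-0.7, -0.7, -2.4]
finger_gap: 0.0497
finger_force: 25.0
```

```bash
python3 - <<'E'
from mw import *
p,d,W=grab('wrist'); save('w2.png',p); np.savez('wrist2.npz',p=p,d=d,W=W)
meas('wrist2.npz',dict(ng=(100,0,460,220)))
E
```

```text
ng frame 1778 c [630.1  24.7] sz [ 72.9 102.8] ang 87.4 mean [635.2  25.   22.5] zr [21. 24.]
ng high 4347 c [579.8  64.1] sz [127.9 303.5] ang 57.7 mean [665.   23.5  21.7] zr [19. 24.]
```

View pics/w2.png

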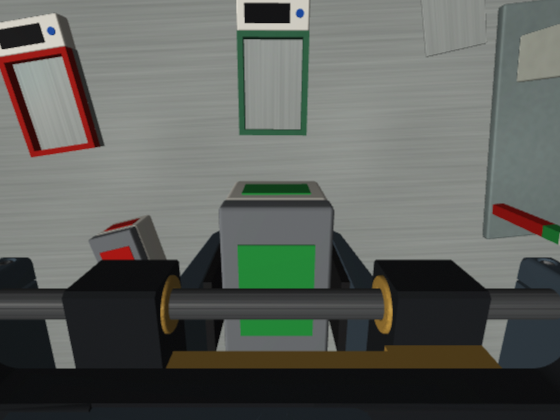

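The tub is held squarely, and the green nest is fully visible at (273,82), centre (0.630, 0.025), long axis at -2.6°. Moving over it and lowering.

Emit:
{"method": "play_rows", "body": {
  "steps": [
    [0.5,0,0,0,0,0],
    [0.7,-0.02,0,0,0,0],
    [0.6,0,-0.4,0,0,0],
    [0.32,0,-0.8,0,0,0],
    [0,0,-0.9,0,0,0],
    [0,0,-0.7,0,0,0],
    [0,0,-0.5,0,0,0],
    [0,0,-0.2,0,0,0]
  ]
}}

```text
time_s: 5.6
tcp_pos: [0.6289, 0.0249, 0.0491]
ee_rot: [0.0, 1.0, -0.02, -0.002]
contact_force: [-0.6, 0.3, -2.3]
finger_gap: 0.0499
finger_force: 25.0
```

Emit:
{"method": "play_rows", "body": {
  "steps": [
    [0,0,0,0,0,0],
    [0,0,-0.1,0,0,0],
    [0,0,-0.1,0,0,0],
    [0,0,-0.08,0,0,0],
    [0,0,0,0,0,0],
    [0,0,0,0,0,0]
  ]
}}

```text
time_s: 6.2
tcp_pos: [0.6307, 0.0247, 0.0381]
ee_rot: [-0.0, 1.0, -0.02, 0.0]
contact_force: [0.4, 0.2, -2.6]
finger_gap: 0.05
finger_force: 25.0
```

Emit:
{"method": "play_rows", "body": {
  "steps": [
    [0,0,-0.03,0,0,0],
    [0,0,-0.03,0,0,0],
    [0,0,0,0,0,0],
    [0,0,0,0,0,0]
  ]
}}

```text
time_s: 6.6
tcp_pos: [0.6309, 0.0248, 0.0352]
ee_rot: [-0.0, 1.0, -0.02, 0.0]
contact_force: [-2.3, -0.9, 4.3]
finger_gap: 0.0501
finger_force: 25.0
```

Emit:
{"method": "play_rows", "body": {
  "steps": [
    [0,0,0,0,0,0],
    [0,0,0,0,0,0],
    [0,0,0,0,0,0],
    [0,0,0,0,0,0]
  ],
  "fingers": 75
}}

```text
time_s: 7.0
tcp_pos: [0.6306, 0.0248, 0.0347]
ee_rot: [-0.0, 1.0, -0.02, -0.0]
contact_force: [0.0, -0.4, 1.0]
finger_gap: 0.0745
finger_force: 0.0
```

Emit:
{"method": "play_rows", "body": {
  "steps": [
    [0,0,0.3,0,0,0],
    [0,0,0.6,0,0,0],
    [0,0,1,0,0,0],
    [-0.5,0.4,1,0,0,0.6],
    [-0.8,0.7,0.5,0,0,0.6],
    [-1,0.8,0,0,0,0.6],
    [-0.9,0.8,0,0,0,0.6],
    [-0.5,0.5,0,0,0,0.5]
  ],
  "fingers": 91
}}

```text
time_s: 7.8
tcp_pos: [0.4718, 0.162, 0.1943]
ee_rot: [-0.0, 0.994, 0.107, 0.0]
contact_force: [0.1, -0.2, -0.4]
finger_gap: 0.0909
finger_force: 0.0
```

Emit:
{"method": "play_rows", "body": {
  "steps": [
    [0,0,0,0,0,0],
    [0,0,0,0,0,0],
    [0,0,0,0,0,0]
  ]
}}

```text
time_s: 8.1
tcp_pos: [0.4749, 0.1606, 0.1939]
ee_rot: [-0.0, 0.994, 0.106, 0.001]
contact_force: [0.9, -0.5, 1.0]
finger_gap: 0.091
finger_force: 0.0
```

```bash
python3 - <<'E'
from mw import *
p,d,W=grab('wrist'); save('w3.png',p); np.savez('wrist3.npz',p=p,d=d,W=W)
E
```

```text
(no output)
```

View pics/w3.png

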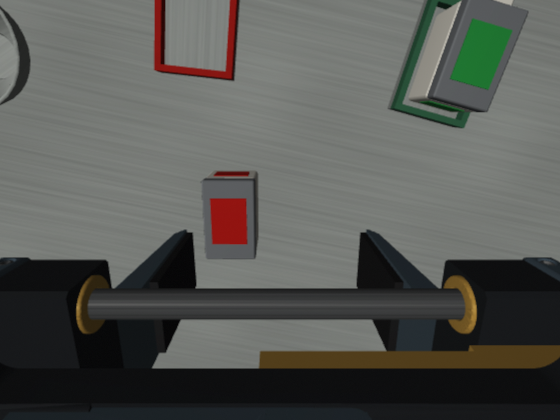

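The green tub stands in its nest at (480,55). The red tub is at (230,217), nearly aligned with the tool.

```bash
python3 - <<'E'
from mw import *
z=np.load('wrist3.npz');w=z['W'][0:130,385:535].reshape(-1,3)
t=w[(w[:,2]>.062)&(w[:,2]<.08)]; rect(t,'placed')
A=np.c_[t[:,:2],np.ones(len(t))];print(np.linalg.lstsq(A,t[:,2],rcond=None)[0][:2])
meas('wrist3.npz',dict(tr=(190,165,275,270)))
E
```

```text
placed 6830 c [630.3  24.3] sz [50.7 80.2] ang 87.8 mean [630.4  26.   70.7] zr [68. 72.]
[ 0.00280114 -0.03144635]
tr top 4145 c [444.1 199.7] sz [80.3 50.2] ang 11.8 mean [446.5 199.7  61.1] zr [60. 63.]
tr tag 1673 c [443.3 200.4] sz [47.3 34.6] ang 11.0 mean [444.2 200.2  61.7] zr [61. 63.]
```

Emit:
{"method": "play_rows", "body": {
  "steps": [
    [-0.3,0.38,0,0,0,0],
    [-0.32,0.4,-0.1,0,0,0],
    [0,0,-0.5,0,0,0],
    [0,0,-0.9,0,0,0],
    [0,0,-0.9,0,0,0],
    [0,0,-0.6,0,0,0],
    [0,0,-0.3,0,0,0],
    [0,0,-0.08,0,0,0]
  ]
}}

```text
time_s: 8.95
tcp_pos: [0.4427, 0.1989, 0.0224]
ee_rot: [0.0, 0.994, 0.105, -0.002]
contact_force: [-0.6, 0.5, 0.1]
finger_gap: 0.0911
finger_force: 0.0
```

Emit:
{"method": "play_rows", "body": {
  "steps": [
    [0,0,0,0,0,0],
    [0,0,0,0,0,0]
  ]
}}

```text
time_s: 9.15
tcp_pos: [0.444, 0.1999, 0.025]
ee_rot: [-0.0, 0.994, 0.106, 0.001]
contact_force: [-0.6, -0.2, 0.4]
finger_gap: 0.0911
finger_force: 0.0
```

Emit:
{"method": "play_rows", "body": {
  "steps": [
    [0,0,0,0,0,0],
    [0,0,0,0,0,0],
    [0,0,0,0,0,0],
    [0,0,0,0,0,0],
    [0,0,0,0,0,0],
    [0,0,0,0,0,0]
  ],
  "fingers": 40,
  "squeeze": 25
}}

```text
time_s: 9.75
tcp_pos: [0.4431, 0.1999, 0.0243]
ee_rot: [-0.0, 0.994, 0.106, -0.0]
contact_force: [-0.9, 0.4, 2.1]
finger_gap: 0.0496
finger_force: 25.0
```

Emit:
{"method": "play_rows", "body": {
  "steps": [
    [0,0,0.4,0,0,0],
    [0,0,0.8,0,0,0],
    [0.3,0.1,0.6,0,0,-0.2],
    [0.7,0.2,0.2,0,0,-0.3],
    [0.8,0.3,0,0,0,-0.3],
    [0.8,0.34,0,0,0,-0.3],
    [0.6,0.3,0,0,0,-0.14],
    [0.34,0.1,0,0,0,0]
  ]
}}

```text
time_s: 10.55
tcp_pos: [0.6221, 0.268, 0.1239]
ee_rot: [-0.0, 0.999, 0.052, 0.0]
contact_force: [-1.3, -0.6, -1.5]
finger_gap: 0.0497
finger_force: 25.0
```

Emit:
{"method": "play_rows", "body": {
  "steps": [
    [0,0,0,0,0,0],
    [0,0,0,0,0,0],
    [0,0,0,0,0,0]
  ]
}}

```text
time_s: 10.85
tcp_pos: [0.619, 0.2664, 0.1238]
ee_rot: [0.0, 0.999, 0.052, -0.001]
contact_force: [-0.3, 0.1, -2.1]
finger_gap: 0.0497
finger_force: 25.0
```

Emit:
{"method": "play_rows", "body": {
  "steps": [
    [0.03,0,-0.4,0,0,0],
    [0,0,-0.6,0,0,0],
    [0,0,-0.4,0,0,0],
    [0,0,-0.2,0,0,0],
    [0,0,-0.08,0,0,0],
    [0,0,0,0,0,0],
    [0,0,-0.05,0,0,0],
    [0,0,0,0,0,0]
  ]
}}

```text
time_s: 11.65
tcp_pos: [0.6219, 0.267, 0.0384]
ee_rot: [-0.0, 0.999, 0.052, 0.0]
contact_force: [1.1, 0.2, -2.2]
finger_gap: 0.0494
finger_force: 25.0
```

Emit:
{"method": "play_rows", "body": {
  "steps": [
    [0,0,-0.03,0,0,0],
    [0,0,-0.03,0,0,0],
    [0,0,0,0,0,0],
    [0,0,0,0,0,0]
  ]
}}

```text
time_s: 12.05
tcp_pos: [0.6216, 0.2669, 0.0347]
ee_rot: [-0.0, 0.999, 0.052, -0.0]
contact_force: [-0.3, 0.7, -1.8]
finger_gap: 0.0497
finger_force: 25.0
```

Emit:
{"method": "play_rows", "body": {
  "steps": [
    [0,0,-0.02,0,0,0],
    [0,0,-0.01,0,0,0],
    [0,0,0,0,0,0],
    [0,0,0,0,0,0]
  ]
}}

```text
time_s: 12.45
tcp_pos: [0.6217, 0.2669, 0.0343]
ee_rot: [0.0, 0.999, 0.052, -0.0]
contact_force: [-6.4, -3.3, 13.5]
finger_gap: 0.0502
finger_force: 25.0
```

Emit:
{"method": "play_rows", "body": {
  "steps": [
    [0,0,0,0,0,0],
    [0,0,0,0,0,0],
    [0,0,0,0,0,0],
    [0,0,0,0,0,0]
  ],
  "fingers": 75
}}

```text
time_s: 12.85
tcp_pos: [0.6216, 0.2669, 0.0331]
ee_rot: [0.0, 0.999, 0.052, -0.0]
contact_force: [0.5, -0.5, 0.6]
finger_gap: 0.0746
finger_force: 0.0
```

Emit:
{"method": "play_rows", "body": {
  "steps": [
    [0,0,0.3,0,0,0],
    [0,0,0.6,0,0,0],
    [0,0,1,0,0,0],
    [-0.4,0,1,0,0,0],
    [-0.8,-0.5,1,0,0,0],
    [-0.8,-0.8,0.4,0,0,0],
    [-0.5,-0.6,0,0,0,0],
    [-0.2,-0.3,0,0,0,0]
  ]
}}

```text
time_s: 13.65
tcp_pos: [0.5037, 0.1688, 0.2291]
ee_rot: [-0.0, 0.999, 0.052, 0.001]
contact_force: [0.2, -0.6, -0.6]
finger_gap: 0.0747
finger_force: 0.0
```

Emit:
{"method": "play_rows", "body": {
  "steps": [
    [0,0,0,0,0,0],
    [0,0,0,0,0,0],
    [0,0,0,0,0,0]
  ],
  "fingers": 0
}}

```text
time_s: 13.95
tcp_pos: [0.5065, 0.171, 0.2278]
ee_rot: [-0.0, 0.999, 0.052, 0.0]
contact_force: [0.2, -0.2, -0.6]
finger_gap: 0.0536
finger_force: 0.0
```

```bash
python3 - <<'E'
from mw import *
p,d,W=grab('wrist'); save('w4.png',p); np.savez('wrist4.npz',p=p,d=d,W=W)
for y0 in (.267,.025):
    w=W.reshape(-1,3); t=w[(w[:,2]>.062)&(w[:,2]<.08)&(abs(w[:,1]-y0)<.06)&(abs(w[:,0]-.625)<.07)]; rect(t,'tub')
    A=np.c_[t[:,:2],np.ones(len(t))];print(np.linalg.lstsq(A,t[:,2],rcond=None)[0][:2])
E
```

```text
tub 5348 c [622.9 266.1] sz [80.3 50.6] ang 6.0 mean [624.  265.1  70.9] zr [69. 73.]
[-0.00310729  0.01578294]
tub 5203 c [630.4  24.2] sz [51.  80.2] ang 87.8 mean [631.3  25.9  70.7] zr [68. 72.]
[-0.00134365 -0.0300183 ]
```

View pics/w4.png

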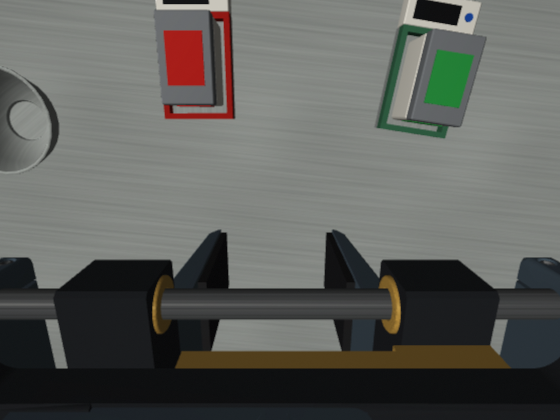

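Both tubs are seated: tops at 71 mm, flat, centred, and the display blocks are clear. Next is the lever.

Emit:
{"method": "play_rows", "body": {
  "steps": [
    [-0.1,-0.6,0.2,0,0,0],
    [-0.1,-1,0.2,0,0,0],
    [-0.1,-1,0.2,0,0,0],
    [-0.1,-1,0.2,0,0,-0.1],
    [-0.1,-1,0.2,0,0,-0.1],
    [-0.1,-1,0.2,0,0,-0.1],
    [-0.1,-1,0.2,0,0,-0.1],
    [-0.1,-1,0,0,0,0]
  ]
}}

```text
time_s: 14.8
tcp_pos: [0.4671, -0.2043, 0.2976]
ee_rot: [0.0, 0.999, 0.035, 0.001]
contact_force: [1.7, -0.2, 0.1]
finger_gap: 0.0001
finger_force: 0.0
```

Emit:
{"method": "play_rows", "body": {
  "steps": [
    [0,-0.9,0,0,0,0],
    [0,-0.45,0,0,0,0],
    [0,0,0,0,0,0],
    [0,0,0,0,0,0],
    [0,0,0,0,0,0]
  ]
}}

```text
time_s: 15.3
tcp_pos: [0.4666, -0.2688, 0.296]
ee_rot: [-0.0, 0.999, 0.035, -0.0]
contact_force: [-0.8, -0.1, 0.7]
finger_gap: 0.0002
finger_force: 0.0
```

```bash
python3 - <<'E'
from mw import *
p,d,W=grab('wrist'); save('w5.png',p); np.savez('wrist5.npz',p=p,d=d,W=W)
w=W.reshape(-1,3);h=cv2.cvtColor(p,cv2.COLOR_RGB2HSV).reshape(-1,3).astype(int)
y=(h[:,0]>18)&(h[:,0]<32)&(h[:,1]>150)
t=w[y&(w[:,2]>.12)&(w[:,2]<.16)&(w[:,0]>.47)];rect(t,'pad')
A=np.c_[t[:,:2],np.ones(len(t))];print(np.linalg.lstsq(A,t[:,2],rcond=None)[0][:2])
rect(w[(w[:,2]>.008)&(w[:,2]<.016)],'plate')
r=(~y)&(w[:,2]>.134)&(w[:,2]<.146)&(w[:,0]<.5)&(w[:,0]>.45);rect(w[r],'post')
E
```

```text
pad 2347 c [ 511.6 -276.7] sz [49.5 45.4] ang 4.0 mean [ 512.7 -277.2  140.4] zr [136. 145.]
[-0.19160388 -0.01530992]
plate 9149 c [ 409.1 -278. ] sz [532.4 737. ] ang 3.8 mean [ 558.2 -282.6   12.5] zr [10. 14.]
post 250 c [ 485.3 -267.5] sz [12.7 68.3] ang 9.4 mean [ 482.6 -245.9  138.9] zr [135. 142.]
```

View pics/w5.png

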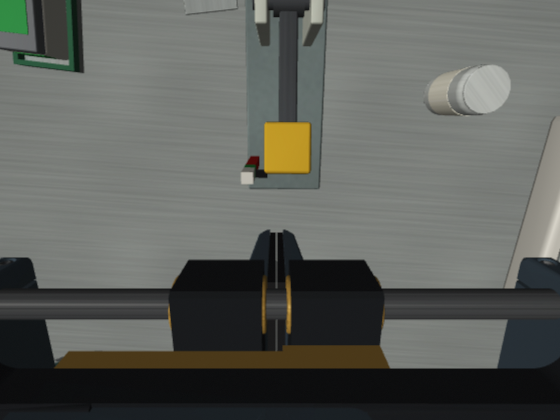

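The yellow pad is at (287,147), clear of the post top at (248,175). Its centre at rest is (0.512, -0.277, 0.140), sloping -0.19. I'll press at x of about 0.508, down to z of about 0.112.

Emit:
{"method": "play_rows", "body": {
  "steps": [
    [0.4,-0.1,0,0,0,0],
    [0.43,-0.06,-0.5,0,0,0],
    [0,0,-0.9,0,0,0],
    [0,0,-0.8,0,0,0],
    [0,0,-0.5,0,0,0],
    [0,0,-0.2,0,0,0],
    [0,0,0,0,0,0],
    [0,0,0,0,0,0]
  ],
  "squeeze": 20
}}

```text
time_s: 16.15
tcp_pos: [0.5087, -0.2778, 0.1526]
ee_rot: [0.0, 0.999, 0.035, 0.001]
contact_force: [1.1, -0.5, 1.0]
finger_gap: 0.0007
finger_force: 0.0
```

Emit:
{"method": "play_rows", "body": {
  "steps": [
    [0,0,-0.1,0,0,0],
    [0,0,-0.1,0,0,0],
    [0,0,-0.1,0,0,0],
    [0,0,-0.1,0,0,0],
    [0,0,0,0,0,0],
    [0,0,0,0,0,0]
  ]
}}

```text
time_s: 16.75
tcp_pos: [0.5079, -0.2778, 0.1313]
ee_rot: [0.0, 0.999, 0.035, -0.0]
contact_force: [-1.7, -1.0, 3.6]
finger_gap: 0.001
finger_force: 1.8
```

Emit:
{"method": "play_rows", "body": {
  "steps": [
    [0,0,-0.08,0,0,0],
    [0,0,-0.08,0,0,0],
    [0,0,-0.08,0,0,0],
    [0,0,-0.07,0,0,0],
    [0,0,-0.05,0,0,0],
    [0,0,-0.02,0,0,0],
    [0,0,0,0,0,0],
    [0,0,0,0,0,0]
  ]
}}

```text
time_s: 17.55
tcp_pos: [0.5074, -0.2776, 0.112]
ee_rot: [-0.0, 0.999, 0.035, -0.0]
contact_force: [-4.6, 0.6, 7.7]
finger_gap: 0.0
finger_force: 3.5
```

```bash
python3 - <<'E'
from mw import *
print(monitor.get_state()['tcp_pos'])
for n in ('scene','side'):
    p,d,W=grab(n); np.savez(n+'6.npz',p=p,d=d,W=W)
    w=W.reshape(-1,3);h=cv2.cvtColor(p,cv2.COLOR_RGB2HSV).reshape(-1,3).astype(int)
    y=(h[:,0]>18)&(h[:,0]<32)&(h[:,1]>150)&(abs(w[:,0]-.51)<.05)&(abs(w[:,1]+.277)<.05)&(w[:,2]>.08)
    rect(w[y],n+' pad')
    a=cv2.resize(p[180:290,130:270] if n=='scene' else p[215:315,180:300],None,fx=4,fy=4,interpolation=cv2.INTER_CUBIC); save(n+'6.png',a)
E
```

```text
[ 0.50743738 -0.27760047  0.11196301]
scene pad 156 c [ 512.3 -276.8] sz [46.7 44.2] ang 2.6 mean [ 520.1 -280.1  110.7] zr [105. 114.]
side pad 110 c [ 509.1 -285.3] sz [61.3 42.6] ang 27.2 mean [ 519.3 -284.4  129.8] zr [105. 233.]
```

View pics/scene6.png

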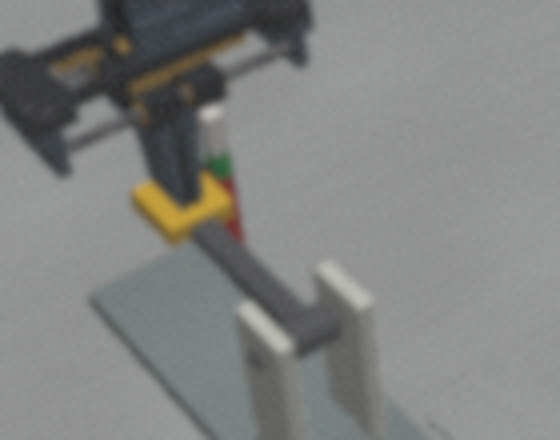

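The pad is level at (185,205) in the crop: top face about 111–112 mm high, 7.7 N holding it.

```bash
python3 - <<'E'
from h import *
print(ticket.job_done())
E
```

```text
the job is handed in; nothing more can be done
None
```

Job handed in at about 18 s of the 64 s limit: both tubs measured flat and seated in their matching nests and were let go, and the lever is held level (pad at 112 mm, 7.7 N) and never reached its bottom stop; no verdict was returned.

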